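Uncap the descaler for the steam oven

ROBOT

A 6-joint arm with a two-finger parallel gripper is mounted at the origin on the work surface. World frame = base frame: x ahead of the robot, y to its left, z up, the work surface at z = 0. Lengths are in m, angles in rad, forces in N, time in s.
With the tool pointing down it reaches from about 0.35 to 0.85 m from the base axis. Payload 8.1 kg.
Tool frame: the origin (TCP) lies on the mounting face of the last link; the fingertips stand 186 mm ahead of it and the grasp point (between the pads) lies 167 mm ahead of it; y points along the fingers, x is the direction in which the jaws open and shut, and the axes are right-handed (so a half turn about y gives the same grasp; the last joint's range is limited). The gripper opens to 93 mm and grips with 3 to 60 N. Pads are 15 mm wide; open, the fingers measure 128 mm over their backs; the gripper's body (75 mm by 188 mm) begins 65 mm behind the grasp point.
Start: joints at [1.209, 0.13, 1.488, -0, 1.523, -0.085], TCP at [0.164, 0.577, 0.405] pointing down, gripper open.
Joint ranges: [-2.96, 2.96], [-0.89, 2.26], [0.02, 2.5], [-1.34, 4.48], [0, 2.73], [-2.66, 2.66]. Speed limits (rad/s): [2.39, 2.39, 2.79, 3.14, 3.14, 3.14].

INTERFACE

Orientations are given as a rotation vector (axis times angle).
In Python, from plant import robot, imaging gives the robot as it stands.
- The arm moves only by the shell command python3 -m inch 'ROWS' [OPENING] [FORCE]. ROWS is JSON, a list of rows, each an object of numbers: "x", "y", "z": the shift along the tool's x, y, z in mm; "twist": the turn about the tool's y in rad. In form: [{"x": .., "y": .., "z": .., "twist": ..}, ...]. A call has 1 to 12 rows; each row shifts and turns the commanded pose from where the row before left it, along the tool's axes as they then stand; what a row does not reach is not made up. A row lasts 1/10 s, in which the tool goes at most 50 mm and 8.59 degrees, less where a joint would pass 70% of its speed; a pose out of reach is approached as far as the arm can. A call with a gripper value outside its range is refused whole. OPENING is the gripper command: -1 is shut, 1 is fully open, values between are in proportion, set as the call begins (- or left out, the last holds). The fingers move at their own pace and stop on an object; FORCE is the grip in N (left out, the last holds). Time passes only in rows, so rows that do not move let the fingers close. It gives the time, the measured TCP pose, the force and the opening at its end, in the units of the state.
- robot.read_state(): the state, without advancing time (a new reading comes with each control period).
- imaging.read_camera(name): name is "side" or "top"; returns a dict with "color" (384x512x3 uint8, red, green, blue), "depth" (384x512 float32, m along the optical axis (not along the pixel's ray), 0 where there is no reading), "fx", "fy", "cx", "cy" (pixels), "k1" (the pictures are not rectified: a ray, as slopes to the right and down, at radius r is drawn at 1 + k1 r^2 times it, then the intrinsics apply), "rvec" (rotation vector, rad) and "tvec" (3), from world to camera coordinates, as OpenCV has them. Camera axes: x right, y down, z forward; pixel columns grow to the right and rows downward; lengths in m; the calibration is good to about 2 mm. A picture is of the moment at which its call begins.
- robot.close_job(): hands the job in, once; it reports no verdict.
The state is a dict: "t": time; "q": joint angles; "dq": joint speeds; "joint_torque": joint torques, N m; "tool_pos": TCP position; "orientation": TCP orientation; "force": force on the tool from outside, world axes, zero at the start; "wrist_torque": the same for the moment, N m; "opening": finger opening in m.
Only numpy, scipy, OpenCV 4.12 (cv2) and the standard library are available. Lean on these libraries where they do the work, as an engineer would, in place of code of your own. Each camera call takes 0.05 s, during which the arm holds its last target.

TASK

The steam oven is due for its descale: take the push-and-turn safety cap off the red-capped descaler bottle in the rack. Press the cap down against its spring, twist it anticlockwise while it is held down until it comes free, lift it straight up, and finish still holding it in the gripper, level and still, about 5 cm straight above the open bottle mouth so that drips fall back in. Leave the blue-capped bottle closed and do not shift or knock over the other things on the counter.

Things in the scene. Friction and masses are not known exactly. Their poses are not given: they have to be found in the camera images.
- red_cap_mid (a point): red push-and-turn cap: ribbed upright cylinder, 54 mm across, 26 mm high, about 47 g, closed top with two white arrows that point anticlockwise; loose but locked on the bottle's neck. Point on its axis, half-way up (13 mm below its top), 161 mm above the counter when locked; z up. Nothing stands within 25 mm beside the cap; the bottle's shoulder is 7 mm below its lower rim
- red_bottle: white square descaler bottle, 85 x 85 mm, red band, held fast in the steel rack: cannot turn, lift or tip. Origin under its centre. Three hooks on its neck hold three lugs in the cap behind 3 mm deep teeth. Locked, the cap cannot lift or turn (3 deg of play). Pressed 3 mm it turns anticlockwise (from above), is free after 45 deg and stops at 80: turn it about 60, then lift
- red_liner (a joint): sprung disc inside the red cap, in m: 0 with the cap locked and at rest, grows as the cap is pressed; the lugs clear the teeth at 0.003, travel ends at 0.0055, -0.001 with the cap off. The spring pushes back with 6 N at 0, 10 N at 0.003, 13 N at 0.0055; then the cap sits hard on the neck
- red_mouth (a point): centre of the descaler bottle's mouth (top of its neck, 30 mm inside, 36 mm outside diameter), 162 mm above the counter; z up, x and y square to the bottle's sides. With the cap locked, the cap's mid-point lies 1 mm below this point on the same axis, and its x axis along this x axis
- blue_cap_mid (a point): same kind of cap, blue, on the same kind of bottle (rinse aid) 130 mm beside the red one in the two-place rack; must stay locked. The point is on its axis, half-way up
- blue_mouth (a point): centre of the mouth of the blue-capped bottle, as red_mouth
- jug: clear plastic measuring jug standing near the rack, 82 mm across at the rim, 100 mm high, handle at its +y; origin under its centre. Bystander
- brush: scrubbing brush lying near the rack, 210 mm long along its x, 42 mm wide, 20 mm high; bystander
- funnel: yellow funnel standing on its wide mouth near the rack, 112 mm across, 118 mm high; origin under its centre. Bystander
- grill_brick: black grill-cleaning brick with a grey handle, 125 x 90 mm, 97 mm high, near the rack; origin under its centre. Bystander
- spray: trigger spray bottle with a green head, 85 mm across, 240 mm high; origin under its centre. Bystander
- scraper: flat steel scraper with a black handle, 210 mm long, lying flat on the counter, 22 mm high; bystander
- pan: small open steel pan, 196 x 118 mm, 65 mm high; origin under its centre. Bystander
- rack: two-place steel bottle rack screwed to the counter, 112 x 272 mm, bottles 130 mm apart along its y; walls 58 mm high, clips at the bottles' sides up to 129 mm. Origin under its centre. Which bottle stands in which place varies
Things that resemble listed ones, but are neither listed nor needed, are in the scene too. What is shaped like the part that bears red_cap_mid but green or yellow is not meant.

How it is judged:
On the way, in this order (a step that is already met when the one before it is completed fails the run):
1. the red cap is pressed down until its lugs clear the teeth (3 mm) (value of joint red_liner above 0.003 m), for 0.05 s.
2. the red cap is turned clear of the hooks, 42 degrees or more, while still down on the neck (angle between the x axis of red_cap_mid and the x axis of red_mouth, either way round above 0.73 rad and z of red_cap_mid in the frame of red_mouth below 0.005 m).
At the end, for the whole second after the job is handed in: The red cap is held in the fingers, level within 11 degrees and still, its lower rim 25 to 100 mm above the mouth of its own bottle and its axis within 20 mm of the mouth's, touching nothing but the gripper; the blue cap is still locked on its bottle (z of red_cap_mid in the frame of red_mouth between 0.038 and 0.113 m and horizontal distance between red_cap_mid and red_mouth below 0.02 m and angle between red_cap_mid's own z axis and vertical below 0.2 rad and contact force between the fingers and red_cap above 1 N and linear speed of red_cap below 0.02 m/s and z of blue_cap_mid in the frame of blue_mouth below 0.003 m and angle between the x axis of blue_cap_mid and the x axis of blue_mouth, either way round below 0.2 rad and contact force between red_cap and red_bottle below 0.1 N); the arm keeps its last pose, push and grip.
It fails at once if the blue cap is moved or turned (distance of blue_cap_mid from where it was at the start of the episode above 0.006 m or angle between the x axis of blue_cap_mid and the x axis of blue_mouth, either way round above 0.3 rad).
It fails at once if the red cap is tipped over or dropped on its side (angle between red_cap_mid's own z axis and vertical above 0.6 rad).
It fails at once if another thing on the counter is shifted by more than 25 mm (distance of any of jug, brush, funnel, grill_brick, spray, scraper, pan from where it was at the start of the episode above 0.025 m).
It fails at once if another thing on the counter is knocked over (angle between any of jug, funnel, spray, grill_brick's own z axis and vertical above 0.5 rad).
It also fails if it takes over 35 s, if anything falls off the work surface, if the arm or the gripper's body presses on something with over 40 N, if the wrist force passes 120 N, or if a joint passes its speed limit or range.

## Working session

There is one attempt and no reset: what is moved stays moved. The work goes in short steps, Python scripts to look and compute and a shell command to move; the robot and the scene stay as the last step left them, time stands still between calls to the robot, and variables do not carry over. Pictures are saved under pics/ and viewed, and the job is handed in when it is done.

```bash
ls; mkdir -p pics; cat > h.py <<'E'
import numpy as np, cv2
from plant import robot, imaging
def shot(n):
    c=imaging.read_camera(n); np.save(f'{n}.npy',c,allow_pickle=True); return c
def load(n): return np.load(f'{n}.npy',allow_pickle=True).item()
def world(c,u,v,d):
    D=np.array([c['k1'],0,0,0],float); K=np.array([[c['fx'],0,c['cx']],[0,c['fy'],c['cy']],[0,0,1]])
    p=cv2.undistortPoints(np.array([[[u,v]]],float),K,D).reshape(2)
    R=cv2.Rodrigues(np.array(c['rvec'],float))[0]
    return R.T@(np.array([p[0]*d,p[1]*d,d])-np.array(c['tvec']))
def ray_z(c,u,v,z):
    a=world(c,u,v,0.); b=world(c,u,v,1.); return a+(b-a)*(z-a[2])/(b[2]-a[2])
E
python3 - <<'E'
from h import *
print(robot.read_state())
for n in('side','top'):
    c=shot(n); cv2.imwrite(f'pics/{n}0.png',cv2.resize(c['color'][:,:,::-1],(768,576)))
    print(n,{k:c[k] for k in c if k not in('color','depth')})
E
```

```text
pics
{'t': 0.0, 'q': array([ 1.20857894e+00,  1.31136775e-01,  1.48923845e+00, -4.18728471e-05,
        1.52298129e+00, -8.53909182e-02]), 'dq': array([ 0.00216669,  0.00164302,  0.00072069, -0.00030752,  0.00012104,
        0.00193448]), 'joint_torque': array([ 3.01371847e-04, -5.59804308e+01, -4.91767430e+01,  7.67102279e-02,
        3.50029359e-02, -1.51207119e-04]), 'tool_pos': array([0.16388615, 0.57695762, 0.40372413]), 'orientation': array([-1.32852902, -1.00181341,  1.00426063]), 'force': array([-0.17728729,  0.84519265, -0.31843004]), 'wrist_torque': array([-0.02939991,  0.01694507,  0.03169187]), 'opening': 0.09305255799303903}
side {'fx': 491.7273365675158, 'fy': 491.7273365675158, 'cx': 255.55280825856318, 'cy': 195.4317577239742, 'k1': -0.2057308861770895, 'rvec': array([ 2.04199202, -0.51271246,  0.32083665]), 'tvec': array([-0.47728527,  0.21876752,  1.26975021])}
top {'fx': 457.4935406523484, 'fy': 457.4935406523484, 'cx': 255.40834784449467, 'cy': 190.18757498562337, 'k1': -0.029481924206017886, 'rvec': array([ 2.16857176, -2.15562954,  0.11844478]), 'tvec': array([0.0046729 , 0.52307666, 1.23865499])}
```

View pics/top0.png

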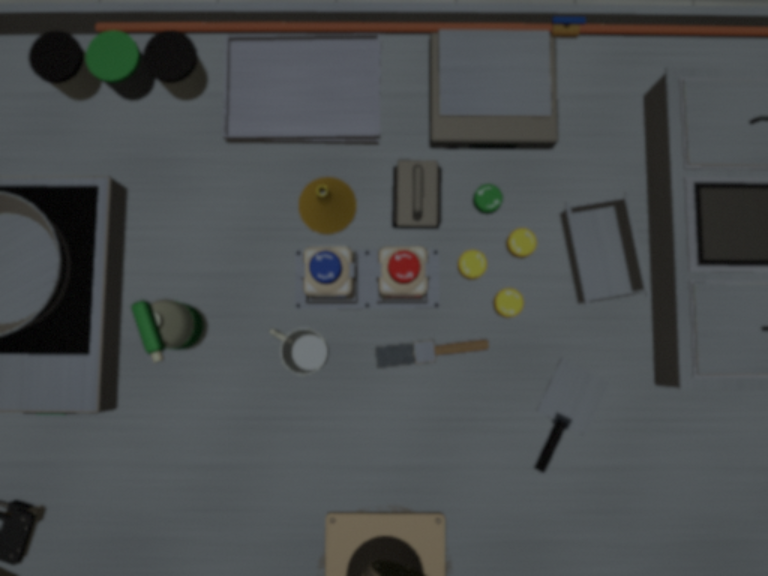

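View pics/side0.png

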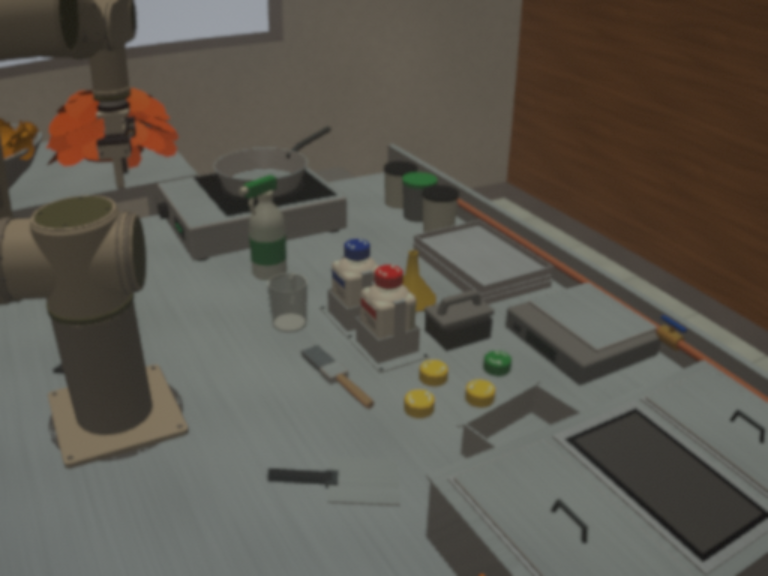

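```bash
python3 - <<'E'
from h import *
from scipy.spatial.transform import Rotation as R
print(R.from_rotvec([-1.32852902, -1.00181341,  1.00426063]).as_matrix().round(3))
E
```

```text
[[ 0.273 -0.001 -0.962]
 [ 0.962 -0.002  0.273]
 [-0.002 -1.     0.   ]]
```

The red cap is at about (404,267) in the enlarged top view, on the right-hand bottle in the rack. The blue cap is at (326,267). The other look-alikes are a green cap (488,198) and three yellow ones (473,264), (522,242) and (509,302). Only the red one fits, so I'll check it in a crop and measure it.

```bash
python3 - <<'E'
from h import *
for n,(x0,y0,x1,y1) in {'top':(185,140,315,220),'side':(200,140,300,250)}.items():
    c=load(n); im=c['color'][:,:,::-1]
    cv2.imwrite(f'pics/{n}crop.png',cv2.resize(im[y0:y1,x0:x1],None,fx=5,fy=5,interpolation=cv2.INTER_CUBIC))
    h=cv2.cvtColor(im,cv2.COLOR_BGR2HSV)
    m=((h[:,:,0]<8)|(h[:,:,0]>172))&(h[:,:,1]>130)&(h[:,:,2]>60)
    m[:y0]=0;m[y1:]=0;m[:,:x0]=0;m[:,x1:]=0
    k,l,s,ce=cv2.connectedComponentsWithStats(m.astype(np.uint8))
    for i in range(1,k):
        if s[i,4]>20:
            vv,uu=np.where(l==i); d=c['depth'][vv,uu]; ok=d>0
            P=np.array([world(c,u,v,z) for u,v,z in zip(uu[ok],vv[ok],d[ok])])
            T=P[P[:,2]>np.percentile(P[:,2],90)-.006]
            print(n,s[i],ce[i],'med',np.median(P,0),'top mid',(T.min(0)+T.max(0))/2,T.max(0)-T.min(0))
c=load('top')
for z in(.174,.17): print(ray_z(c,404/1.5,267/1.5,z))
E
```

```text
top [259 167  21  22 276] [268.90217391 177.67753623] med [ 0.53909825 -0.02592536  0.17386084] top mid [ 0.53867279 -0.02599553  0.1752876 ] [0.05217732 0.04941569 0.00889686]
side [250 177  18  14 191] [258.7591623  183.96335079] med [ 0.52972398 -0.04218341  0.17373075] top mid [ 0.533205   -0.02862678  0.17539656] [0.04703977 0.05625956 0.00797981]
[ 0.53710346 -0.02676693  0.174     ]
[ 0.53766408 -0.02687575  0.17      ]
```

View pics/topcrop.png

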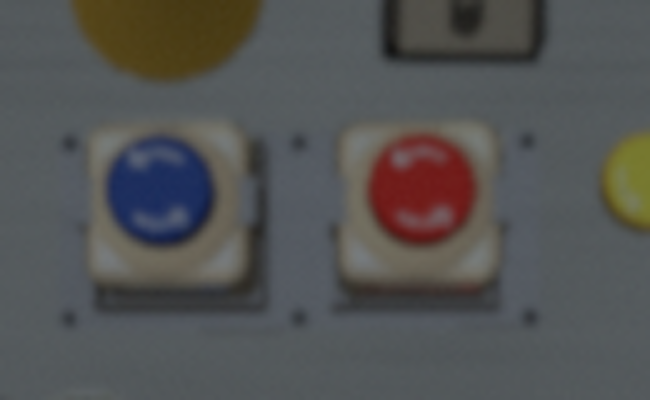

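View pics/sidecrop.png

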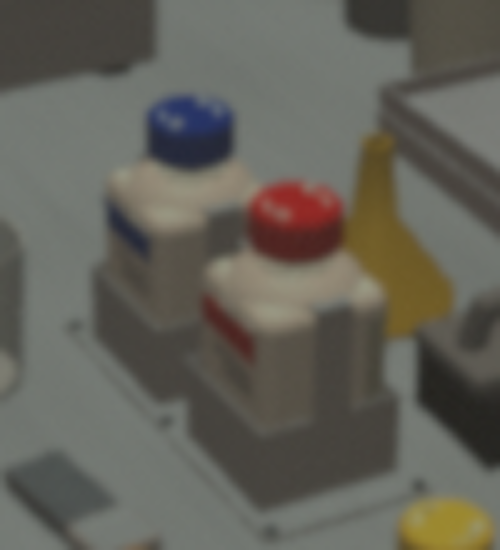

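```bash
python3 - <<'E'
from h import *
t=load('top');s=load('side')
print('cam',world(t,255,190,0.),world(s,255,190,0.))
print(ray_z(t,184.5+422/5,139.5+189/5,.174),ray_z(s,199.5+297/5,139.5+208/5,.174))
# blue
print('blue',ray_z(t,184.5+160/5,139.5+189/5,.174))
# project 54mm top circle for candidate centres, compare to red mask edges
for c,n in((t,'top'),(s,'side')):
    K=np.array([[c['fx'],0,c['cx']],[0,c['fy'],c['cy']],[0,0,1]]);D=np.array([c['k1'],0,0,0])
    im=c['color'][:,:,::-1]; h=cv2.cvtColor(im,cv2.COLOR_BGR2HSV)
    m=(((h[:,:,0]<10)|(h[:,:,0]>170))&(h[:,:,1]>110)).astype(np.uint8)
    x0,y0,x1,y1=(255,160,285,195) if n=='top' else (245,172,272,195)
    m2=np.zeros_like(m);m2[y0:y1,x0:x1]=m[y0:y1,x0:x1]
    m2=cv2.morphologyEx(m2,cv2.MORPH_CLOSE,np.ones((5,5)))
    best=[]
    a=np.linspace(0,2*np.pi,60)
    for x in np.arange(.525,.552,.001):
        for y in np.arange(-.042,-.012,.001):
            P=np.array([[x+.027*np.cos(q),y+.027*np.sin(q),z] for z in(.148,.174) for q in a])
            p=cv2.projectPoints(P,c['rvec'],c['tvec'],K,D)[0].reshape(-1,2)
            f=np.zeros_like(m2); cv2.fillConvexPoly(f,cv2.convexHull(np.round(p*16).astype(np.int32)),1,shift=4)
            best.append(((f&m2).sum()/((f|m2).sum()),x,y))
    best=np.array(sorted(best)[-12:]); print(n,best[-1],best[:,1:].mean(0))
E
```

```text
cam [0.38075579 0.00358205 1.28953845] [-0.07212911 -1.09471444  0.82723862]
[ 0.53883667 -0.02569562  0.174     ] [ 0.5361077  -0.02881846  0.174     ]
blue [0.53809952 0.10333999 0.174     ]
top [ 0.85081585  0.541      -0.025     ] [ 0.54033333 -0.02633333]
side [ 0.75649351  0.543      -0.018     ] [ 0.54208333 -0.01766667]
```

The crop confirms it: a red cap with white arrows on the red-banded bottle. It sits at about (0.5385, −0.0265) with its top at z≈0.174. The blue cap is 129 mm away in y, which matches the stated 130. I'll lift first, then travel.

```bash
python3 -m inch '[{"y":-30},{"y":-30},{"x":-26,"z":-29},{"x":-26,"z":-29},{"x":-26,"z":-29},{"x":-26,"z":-29},{"x":-26,"z":-29},{"x":-26,"z":-29},{"x":-26,"z":-29},{"x":-26,"z":-29},{"x":-26,"z":-29},{"x":-26,"z":-29}]' 1 
python3 -m inch '[{"x":-26,"z":-29},{"x":-26,"z":-29},{"x":-26,"z":-29},{"x":-26,"z":-29},{"x":-26,"z":-29},{"x":-26,"z":-29},{"x":-26,"z":-29},{"x":-26,"z":-29},{}]' 1
python3 -m inch '[{"twist":0.145},{"twist":0.145},{"twist":0.145},{"twist":0.145},{"twist":0.145},{"twist":0.145},{"twist":0.145},{"twist":0.145},{"twist":0.145},{"twist":0.145},{"twist":0.1},{}]' 1
cat > st.py <<'E'
from h import *
from scipy.spatial.transform import Rotation as R
s=robot.read_state(); M=R.from_rotvec(s['orientation']).as_matrix()
print(s['t'],s['q'].round(3),s['tool_pos'].round(4),s['force'].round(1),s['opening']); print(M.round(3))
for z in(.336,): print('to target mm',(M.T@(np.array([.5385,-.0265,z])-s['tool_pos'])*1000).round(1))
E
python3 st.py
```

```text
0.1 [ 1.209  0.131  1.489 -0.     1.523 -0.085] [0.1639 0.577  0.4038] [ 0.1 -0.8  0.5] 0.09290952928473684
[[ 0.273 -0.001 -0.962]
 [ 0.962 -0.002  0.273]
 [-0.002 -1.     0.   ]]
to target mm [-478.    68.5 -525.3]$[0]: bad value
$[0]: bad value
$[0]: bad value
```

The moves were refused. The rows probably need all four keys, so I'll try that.

```bash
python3 -m inch '[{"x":0,"y":-30,"z":0,"twist":0},{"x":0,"y":-30,"z":0,"twist":0}]' 1; python3 st.py
```

```text
t: 0.3
tool_pos: [0.1638, 0.5768, 0.4634]
orientation: [-1.33, -1.0, 1.006]
force: [0.5, 1.0, 0.0]
opening: 0.093
0.3 [ 1.209  0.115  1.399 -0.     1.632 -0.085] [0.1638 0.5768 0.4634] [0.5 1.  0. ] 0.09295299269950132
[[ 0.273 -0.001 -0.962]
 [ 0.962 -0.004  0.273]
 [-0.004 -1.     0.   ]]
to target mm [-477.4  129.2 -525.3]
```

```bash
python3 -m inch '[{"x":-26,"y":0,"z":-29,"twist":0},{"x":-26,"y":0,"z":-29,"twist":0},{"x":-26,"y":0,"z":-29,"twist":0},{"x":-26,"y":0,"z":-29,"twist":0},{"x":-26,"y":0,"z":-29,"twist":0},{"x":-26,"y":0,"z":-29,"twist":0},{"x":-26,"y":0,"z":-29,"twist":0},{"x":-26,"y":0,"z":-29,"twist":0},{"x":-26,"y":0,"z":-29,"twist":0}]' 1; python3 -m inch '[{"x":-26,"y":0,"z":-29,"twist":0},{"x":-26,"y":0,"z":-29,"twist":0},{"x":-26,"y":0,"z":-29,"twist":0},{"x":-26,"y":0,"z":-29,"twist":0},{"x":-26,"y":0,"z":-29,"twist":0},{"x":-26,"y":0,"z":-29,"twist":0},{"x":-26,"y":0,"z":-29,"twist":0},{"x":-26,"y":0,"z":-29,"twist":0},{"x":-26,"y":0,"z":-29,"twist":0}]' 1
python3 -m inch '[{"x":0,"y":0,"z":0,"twist":0.145},{"x":0,"y":0,"z":0,"twist":0.145},{"x":0,"y":0,"z":0,"twist":0.145},{"x":0,"y":0,"z":0,"twist":0.145},{"x":0,"y":0,"z":0,"twist":0.145},{"x":0,"y":0,"z":0,"twist":0.145},{"x":0,"y":0,"z":0,"twist":0.145},{"x":0,"y":0,"z":0,"twist":0.145},{"x":0,"y":0,"z":0,"twist":0.145},{"x":0,"y":0,"z":0,"twist":0.145},{"x":0,"y":0,"z":0,"twist":0.1},{"x":0,"y":0,"z":0,"twist":0}]' 1; python3 st.py
```

```text
t: 1.2
tool_pos: [0.3515, 0.2793, 0.4644]
orientation: [-1.327, -1.003, 1.003]
force: [0.9, 0.4, 0.1]
opening: 0.0929
t: 2.1
tool_pos: [0.5387, -0.0172, 0.4642]
orientation: [-1.327, -1.002, 1.003]
force: [0.6, 1.5, 0.7]
opening: 0.0931
t: 3.3
tool_pos: [0.5381, -0.0157, 0.4642]
orientation: [-1.561, 0.203, -0.201]
force: [-0.1, -0.4, -0.7]
opening: 0.0928
3.3 [-0.124 -0.054  1.57   0.     1.627  0.133] [ 0.5381 -0.0157  0.4642] [-0.1 -0.4 -0.7] 0.09276827220180614
[[ 0.967 -0.001  0.255]
 [-0.255  0.     0.967]
 [-0.001 -1.    -0.   ]]
to target mm [  3.3 128.2 -10.4]
```

```bash
python3 -m inch '[{"x":3,"y":20,"z":-10,"twist":0},{"x":0,"y":25,"z":0,"twist":0},{"x":0,"y":25,"z":0,"twist":0},{"x":0,"y":15,"z":0,"twist":0},{"x":0,"y":5,"z":0,"twist":0},{"x":0,"y":0,"z":0,"twist":0}]' 1; python3 st.py; python3 - <<'E'
from h import *
o=[]
for n,(x0,y0,x1,y1) in {'top':(210,130,330,220),'side':(190,90,310,230)}.items():
    c=shot(n); cv2.imwrite(f'pics/{n}1.png',cv2.resize(c['color'][y0:y1,x0:x1,::-1],None,fx=4,fy=4,interpolation=cv2.INTER_CUBIC))
E
```

```text
t: 3.9
tool_pos: [0.5384, -0.026, 0.3743]
orientation: [-1.562, 0.201, -0.199]
force: [0.0, 0.3, -0.2]
opening: 0.0928
3.9 [-0.143 -0.018  1.698 -0.     1.463  0.111] [ 0.5384 -0.026   0.3743] [ 0.   0.3 -0.2] 0.09280798726063225
[[ 0.968 -0.001  0.252]
 [-0.252  0.     0.968]
 [-0.001 -1.    -0.   ]]
to target mm [ 0.2 38.3 -0.4]
```

View pics/side1.png

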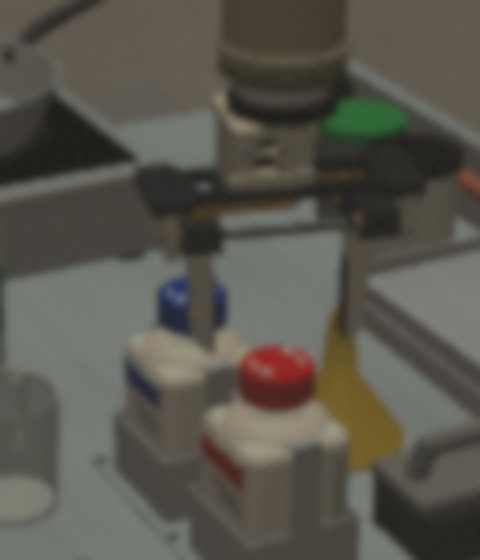

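View pics/top1.png

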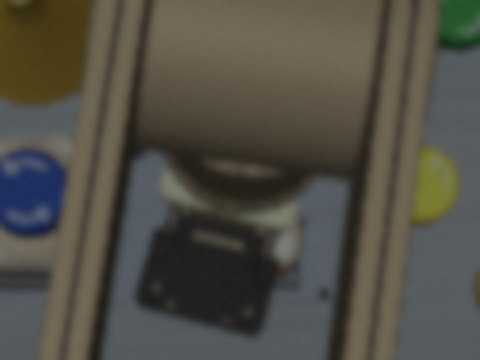

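In the side view the fingertips, (205,355) and (350,340), straddle the red cap's top at (277,362) symmetrically. I'll go down and close on it.

```bash
python3 -m inch '[{"x":0,"y":15,"z":0,"twist":0},{"x":0,"y":15,"z":0,"twist":0},{"x":0,"y":7,"z":0,"twist":0},{"x":0,"y":0,"z":0,"twist":0}]' 1;python3 st.py; python3 -m inch '[{"x":0,"y":0,"z":0,"twist":0},{"x":0,"y":0,"z":0,"twist":0},{"x":0,"y":0,"z":0,"twist":0},{"x":0,"y":0,"z":0,"twist":0},{"x":0,"y":0,"z":0,"twist":0},{"x":0,"y":0,"z":0,"twist":0},{"x":0,"y":0,"z":0,"twist":0},{"x":0,"y":0,"z":0,"twist":0}]' -1 50; python3 st.py
```

```text
t: 4.4
tool_pos: [0.5378, -0.026, 0.3354]
orientation: [-1.561, 0.204, -0.198]
force: [0.2, -0.8, 0.1]
opening: 0.0925
4.4 [-0.143  0.01   1.743 -0.     1.393  0.112] [ 0.5378 -0.026   0.3354] [ 0.2 -0.8  0.1] 0.09252407572942997
[[ 0.967 -0.004  0.253]
 [-0.253  0.001  0.967]
 [-0.004 -1.    -0.   ]]
to target mm [ 0.8 -0.6 -0.3]
t: 5.2
tool_pos: [0.5387, -0.0261, 0.338]
orientation: [-1.561, 0.2, -0.201]
force: [-0.1, -0.8, 0.6]
opening: 0.0539
5.2 [-0.144  0.008  1.74  -0.     1.394  0.112] [ 0.5387 -0.0261  0.338 ] [-0.1 -0.8  0.6] 0.05386410940334314
[[ 0.967  0.001  0.253]
 [-0.253 -0.     0.967]
 [ 0.001 -1.     0.   ]]
to target mm [-0.1  2.  -0.4]
```

Gripped at 53.9 mm, which matches the cap, with no side load. Next I'll press in small steps and watch the force: 10 N means the lugs are clear, 13 N is the end of travel.

```bash
python3 -m inch '[{"x":0,"y":1,"z":0,"twist":0},{"x":0,"y":1,"z":0,"twist":0},{"x":0,"y":1,"z":0,"twist":0},{"x":0,"y":0,"z":0,"twist":0}]' -1 55;python3 st.py; python3 -m inch '[{"x":0,"y":1,"z":0,"twist":0},{"x":0,"y":0.5,"z":0,"twist":0},{"x":0,"y":0,"z":0,"twist":0},{"x":0,"y":0,"z":0,"twist":0}]' -1 55; python3 st.py
```

```text
t: 5.6
tool_pos: [0.5387, -0.0261, 0.3357]
orientation: [-1.561, 0.2, -0.202]
force: [-3.8, 0.6, 8.9]
opening: 0.0534
5.6 [-0.143  0.009  1.742 -0.     1.389  0.112] [ 0.5387 -0.0261  0.3357] [-3.8  0.6  8.9] 0.05341910859713842
[[ 0.967  0.001  0.253]
 [-0.253 -0.     0.967]
 [ 0.001 -1.     0.   ]]
to target mm [-0.1 -0.3 -0.4]
t: 6.0
tool_pos: [0.5387, -0.0261, 0.3346]
orientation: [-1.562, 0.2, -0.202]
force: [-3.1, 1.3, 9.5]
opening: 0.0535
6.0 [-0.143  0.01   1.744 -0.     1.387  0.112] [ 0.5387 -0.0261  0.3346] [-3.1  1.3  9.5] 0.05347836713461594
[[ 0.967  0.001  0.253]
 [-0.253 -0.     0.967]
 [ 0.001 -1.     0.   ]]
to target mm [-0.1 -1.4 -0.4]
```

```bash
python3 -m inch '[{"x":0,"y":1,"z":0,"twist":0},{"x":0,"y":0.3,"z":0,"twist":0},{"x":0,"y":0,"z":0,"twist":0},{"x":0,"y":0,"z":0,"twist":0}]' -1 55;python3 st.py;  python3 -m inch '[{"x":0,"y":0,"z":0,"twist":0}]'
```

```text
t: 6.4
tool_pos: [0.5387, -0.0261, 0.3335]
orientation: [-1.562, 0.2, -0.202]
force: [-4.8, 0.3, 11.6]
opening: 0.0535
6.4 [-0.143  0.011  1.745 -0.     1.385  0.112] [ 0.5387 -0.0261  0.3335] [-4.8  0.3 11.6] 0.05350537022636164
[[ 0.967  0.001  0.253]
 [-0.253 -0.     0.967]
 [ 0.001 -1.     0.   ]]
to target mm [-0.1 -2.5 -0.4]
t: 6.5
tool_pos: [0.5387, -0.0261, 0.3335]
orientation: [-1.562, 0.2, -0.202]
force: [-5.1, 0.6, 10.9]
opening: 0.0539
```

About 11.3 N at 4.5 mm of travel puts the lugs clear of the teeth. I'll start the anticlockwise twist gently and check.

```bash
python3 -m inch '[{"x":0,"y":0,"z":0,"twist":-0.06},{"x":0,"y":0,"z":0,"twist":-0.06},{"x":0,"y":0,"z":0,"twist":-0.06},{"x":0,"y":0,"z":0,"twist":-0.06},{"x":0,"y":0,"z":0,"twist":0}]';python3 st.py; python3 -c "
from h import *;print(robot.read_state()['wrist_torque'])"
```

```text
t: 7.0
tool_pos: [0.5391, -0.0261, 0.3339]
orientation: [-1.571, 0.008, -0.013]
force: [-0.9, -0.3, 10.6]
opening: 0.0537
7.0 [-0.143  0.011  1.744  0.     1.384 -0.13 ] [ 0.5391 -0.0261  0.3339] [-0.9 -0.3 10.6] 0.0536773701962117
[[ 1.     0.003  0.014]
 [-0.014 -0.     1.   ]
 [ 0.003 -1.    -0.   ]]
to target mm [-0.6 -2.1 -0.4]
[0.03093001 0.40205222 0.07384395]
```

```bash
python3 -m inch '[{"x":0,"y":0.3,"z":0,"twist":-0.08},{"x":0,"y":0,"z":0,"twist":-0.08},{"x":0,"y":0,"z":0,"twist":-0.08},{"x":0,"y":0,"z":0,"twist":-0.08},{"x":0,"y":0,"z":0,"twist":-0.08},{"x":0,"y":0,"z":0,"twist":-0.08},{"x":0,"y":0,"z":0,"twist":-0.08},{"x":0,"y":0,"z":0,"twist":-0.08},{"x":0,"y":0,"z":0,"twist":-0.08},{"x":0,"y":0,"z":0,"twist":-0.08},{"x":0,"y":0,"z":0,"twist":-0.06},{"x":0,"y":0,"z":0,"twist":0}]';python3 st.py; python3 -c "
from h import *;print(robot.read_state()['wrist_torque'])
c=shot('side');cv2.imwrite('pics/side2.png',cv2.resize(c['color'][90:230,190:310,::-1],None,fx=4,fy=4,interpolation=cv2.INTER_CUBIC))"
```

```text
t: 8.2
tool_pos: [0.5382, -0.0261, 0.3328]
orientation: [-1.468, -0.66, 0.662]
force: [-8.0, 1.3, 12.6]
opening: 0.0535
8.2 [-0.143  0.011  1.746 -0.     1.386 -0.99 ] [ 0.5382 -0.0261  0.3328] [-8.   1.3 12.6] 0.053469719030825376
[[ 0.663 -0.001 -0.749]
 [ 0.749 -0.     0.663]
 [-0.001 -1.     0.001]]
to target mm [-0.1 -3.2 -0.5]
[0.04045735 1.3884924  0.09614487]
```

View pics/side2.png

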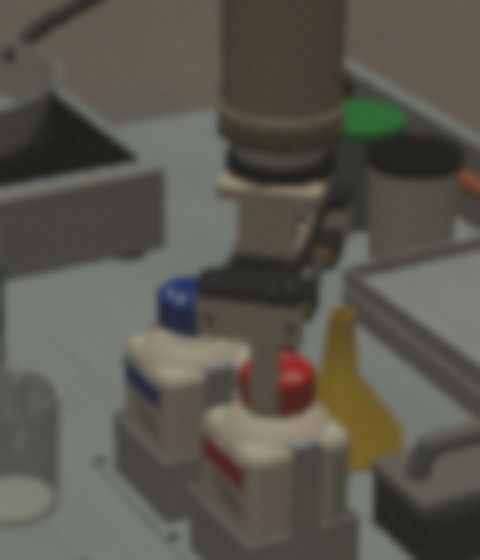

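The side view shows the finger on the red cap at (265,385), with the cap still on the neck. Wrist torque is only 0.1 N·m, far too low for the fingers to be slipping, so the cap turned 63° with them. I'll lift gently and check whether it catches.

```bash
python3 -m inch '[{"x":0,"y":-1,"z":0,"twist":0},{"x":0,"y":-1,"z":0,"twist":0},{"x":0,"y":-1,"z":0,"twist":0},{"x":0,"y":-1,"z":0,"twist":0},{"x":0,"y":0,"z":0,"twist":0}]'; python3 -m inch '[{"x":0,"y":-1,"z":0,"twist":0},{"x":0,"y":-1,"z":0,"twist":0},{"x":0,"y":-1,"z":0,"twist":0},{"x":0,"y":0,"z":0,"twist":0}]'; python3 -m inch '[{"x":0,"y":-1,"z":0,"twist":0},{"x":0,"y":-1,"z":0,"twist":0},{"x":0,"y":-1,"z":0,"twist":0},{"x":0,"y":0,"z":0,"twist":0}]'
```

```text
t: 8.75
tool_pos: [0.5382, -0.0261, 0.336]
orientation: [-1.468, -0.658, 0.66]
force: [-5.2, 0.4, 7.2]
opening: 0.0534
t: 9.15
tool_pos: [0.5383, -0.0261, 0.3384]
orientation: [-1.468, -0.658, 0.66]
force: [-5.6, 0.5, 3.8]
opening: 0.0533
t: 9.55
tool_pos: [0.5382, -0.0261, 0.341]
orientation: [-1.468, -0.658, 0.66]
force: [-3.7, -1.7, -2.5]
opening: 0.0536
```

```bash
python3 -m inch '[{"x":-0.6,"y":-0.5,"z":0.7,"twist":0},{"x":0,"y":-1,"z":0,"twist":0},{"x":0,"y":0,"z":0,"twist":0}]'; python3 -m inch '[{"x":0,"y":-1,"z":0,"twist":0},{"x":0,"y":-1,"z":0,"twist":0},{"x":0,"y":0,"z":0,"twist":0}]'
```

```text
t: 9.85
tool_pos: [0.5378, -0.0261, 0.3435]
orientation: [-1.469, -0.66, 0.659]
force: [-2.6, 0.1, -0.8]
opening: 0.0534
t: 10.15
tool_pos: [0.5378, -0.0261, 0.3455]
orientation: [-1.469, -0.66, 0.659]
force: [-1.8, -0.7, 0.0]
opening: 0.0536
```

The cap is free with no pull. Now lift straight up about 57 mm.

```bash
python3 -m inch '[{"x":0,"y":-4,"z":0,"twist":0},{"x":0,"y":-6,"z":0,"twist":0},{"x":0,"y":-8,"z":0,"twist":0},{"x":0,"y":-10,"z":0,"twist":0},{"x":0,"y":-10,"z":0,"twist":0},{"x":0,"y":-8,"z":0,"twist":0},{"x":0,"y":-6,"z":0,"twist":0},{"x":0,"y":-4,"z":0,"twist":0},{"x":0,"y":0,"z":0,"twist":0},{"x":0,"y":0,"z":0,"twist":0},{"x":0,"y":0,"z":0,"twist":0},{"x":0,"y":0,"z":0,"twist":0}]'; python3 st.py; python3 -c "
from h import *
c=shot('side');cv2.imwrite('pics/side3.png',cv2.resize(c['color'][90:230,190:310,::-1],None,fx=4,fy=4,interpolation=cv2.INTER_CUBIC))
c=shot('top');cv2.imwrite('pics/top3.png',cv2.resize(c['color'][:,:,::-1],(768,576)))"
```

```text
t: 11.35
tool_pos: [0.5375, -0.0261, 0.4006]
orientation: [-1.468, -0.659, 0.66]
force: [-0.6, 0.6, -0.5]
opening: 0.0536
11.35 [-0.144 -0.035  1.666  0.     1.511 -0.988] [ 0.5375 -0.0261  0.4006] [-0.6  0.6 -0.5] 0.053554289390138766
[[ 0.664 -0.001 -0.747]
 [ 0.747  0.     0.664]
 [-0.    -1.     0.001]]
to target mm [ 0.4 64.6 -1.1]
```

View pics/side3.png

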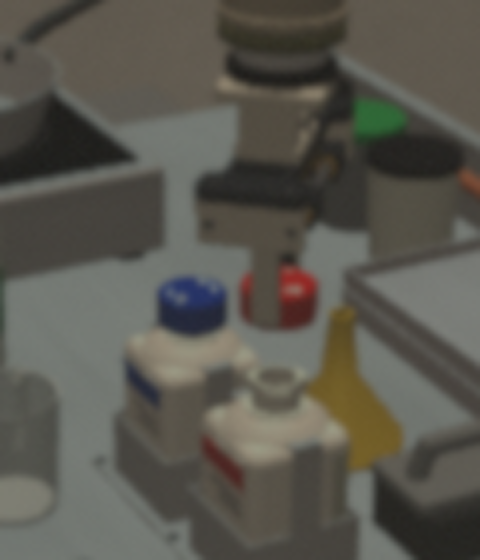

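View pics/top3.png

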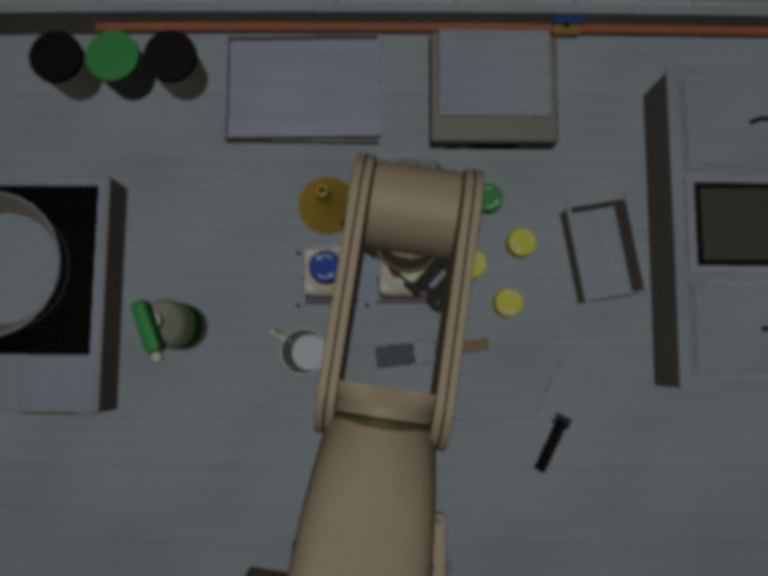

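The side view shows the open mouth at (277,380) and the cap level right above it at (279,297). The blue cap at (192,305) is closed. In the top view the bystanders are where they were, so I'll hand in.

```bash
python3 -c "
from h import *
s=robot.read_state();print(s['t'],abs(s['dq']).max(),s['opening'],s['force'])
print(robot.close_job())"
```

```text
11.45 0.0035876790699176783 0.0538269281894462 [-0.01248075 -0.15927651 -0.25709562]
the job is handed in; nothing more can be done
None
```

The red cap is off the descaler bottle, and I handed the job in at t = 11.45 s with the cap still in the gripper. No verdict is reported, so this rests on my own checks.

- **What I did:** I gripped the cap at 55 N and pressed it down about 4.5 mm (about 11 N spring force). I then turned it about 63° anticlockwise while it was held down, and lifted it straight up.
- **Last checks:** The arm was still and the fingers were 53.8 mm apart on the 54 mm cap. The outside force was near zero. The side picture shows the cap level and straight above the open mouth. From the arm's height, the rim is about 49 mm above the mouth. The blue cap is still on its bottle, and the bystanders I could see in the top picture are where they started.
- **Not confirmed:** I inferred the press depth and the cap's turn from force, arm position and low wrist torque, because the fingers hid the arrows.
- **Other problems:** A side force of up to 8 N showed while turning. It was gone after a 1 mm correction during the lift. My first moves were refused because the rows must list all four keys; nothing moved.

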